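# Load the sample tray into the spectrometer

### The job

Take the tray that carries the glass sample cell by its handle and slide it, cell end first, into the opening of the spectrometer's sample compartment until it is fully home against the stop, lying flat on the landing. The cell must stay standing in its seat; leave the empty tray where it is, and let go of the loaded tray.

Things in the scene. Friction and masses are not known exactly. Their poses are not given: they have to be found in the camera images.
- tray: Loaded tray, left or right: aluminium plate 180 (x) x 90 (y) x 6 mm, 0.3 kg. Origin: centre of its underside; x to the cell end (roughly away from the robot), z up. Black handle bar along x to grip from above: 56 long, 14 wide, 58 to 80 mm above the underside, middle at x = -30, y = 0, a 10 mm post under each end. Square seat, 40 mm inside, walls 12 high, 4 thick, centred at x = +50.
- cell: Sample cell: square glass cell 34 x 34 mm with a white 36 mm stopper, 46 mm tall, 70 g, standing loose in the loaded tray's seat, 6 mm above the tray's underside. Origin: centre of its underside; z up. A similar cell alone on the table is not part of the job.
- spare_tray: Empty tray, to be left alone: same shape, size and axes as the loaded tray, on the other side, with nothing in its seat.
- home (a point): Where the tray's origin belongs, on the landing (12 mm above table, 150 wide, x -90 to 90 mm) of the fixed white spectrometer; x points into the opening, z up. Clear-topped hood from x = 10: 116 wide, 62 high inside, top 68; flared lips from x = -10, 150 apart. Open above before that. Stop wall at x = 90: tray touching it has its rear edge flush with the landing's. Behind: body 260 wide, 58 high.
There are look-alikes about, which are no part of the job. Leave any yellow look-alike of the tray alone.

How it is judged:
At the end, for the whole second after the job is handed in: The loaded tray lies flat on the landing inside the compartment, within 12 mm of the stop, within 18 mm of the centre line and 11 degrees of the slot's direction, at rest; the cell stands upright (within 8 degrees) in its seat on the tray; the empty tray is within 30 mm of where it began (x of tray in the frame of home above -0.012 m and y of tray in the frame of home between -0.018 and 0.018 m and z of tray in the frame of home between -0.004 and 0.005 m and angle between the x axis of tray and the x axis of home, either way round below 0.2 rad and angle between tray's own z axis and vertical below 0.06 rad and horizontal distance between cell and tray below 0.062 m and x of cell in the frame of tray above 0.038 m and z of cell in the frame of tray between 0.002 and 0.012 m and angle between cell's own z axis and vertical below 0.15 rad and linear speed of each of tray, cell below 0.02 m/s and distance of spare_tray from where it was at the start of the episode below 0.03 m); the robot touches nothing.
It fails at once if the empty tray is pushed or carried more than 30 mm from its place (distance of spare_tray from where it was at the start of the episode above 0.03 m).
It also fails if it takes over 48 s, if anything falls off the work surface, if the arm or the gripper's body presses on something with over 40 N, if the wrist force passes 120 N, or if a joint passes its speed limit or range.

### The arm

A 6-joint arm with a two-finger parallel gripper is mounted at the origin on the work surface. World frame = base frame: x ahead of the robot, y to its left, z up, the work surface at z = 0. Lengths are in m, angles in rad, forces in N, time in s.
With the tool pointing down it reaches from about 0.325 to 0.875 m from the base axis. Payload 4.4 kg.
Tool frame: the origin (TCP) lies at the very end of the fingers, on their centre line; the grasp point (between the pads) lies arm.grasp_offset behind it (arm.grasp_offset is the distance from the TCP to the grasp point, in m); x points along the fingers, y is the direction in which the jaws open and shut, and the axes are right-handed (so a half turn about x gives the same grasp; the last joint's range is limited). The gripper opens to 85 mm and grips with 20 to 120 N. Pads are 22 mm wide; open, the fingers measure 114 mm over their backs; the gripper's body (76 mm by 85 mm) begins 54 mm behind the grasp point. The pads swing forward as they close: fully open they stand 13 mm farther back than shut.
Start: joints at [-0.15, 0.207, 1.542, -0, 1.393, -0.15], TCP at [0.575, -0, 0.231] pointing down, gripper open.
Joint ranges: [-2.73, 2.73], [-0.86, 2.22], [0.23, 2.46], [-1.11, 4.25], [0.08, 2.63], [-2.82, 2.82]. Speed limits (rad/s): [2.79, 2.79, 3.14, 3.14, 3.14, 3.14].

### API

Orientations are given as a 3x3 rotation matrix whose columns are the frame's x, y, z axes.
In Python, from workcell import arm, vision gives the robot as it stands.
- The arm moves only by the tool drive_tool, never from a script. Its argument "plan" is a list of rows, each a list of 7 numbers: the shift along the tool's x, y, z in m, then the turn, a rotation vector about the tool's x, y, z in rad, then the closure in counts, from 0 (fully open) to 255 (shut). In form: [[dx, dy, dz, rx, ry, rz, jaw], ...]. A call has 1 to 8 rows; each row shifts and turns the pose as measured when the row begins, along the tool's axes as they then stand; what a row does not reach is not made up. A row lasts 1/8 s, in which the tool goes at most 62.5 mm and 10.7 degrees, less where a joint would pass 70% of its speed; a pose out of reach is approached as far as the arm can. A call with a gripper value outside its range is refused whole. The fingers move at their own pace and stop on an object; "newtons" is the grip in N (left out, the last holds). Time passes only in rows, so rows that do not move let the fingers close. It gives the time, the measured TCP pose, the force and the opening at its end, in the units of the state.
- arm.sense(): the state, without advancing time (a new reading comes with each control period).
- vision.snapshot(name): name is "scene" or "side" or "wrist"; returns the picture (400x640x3 uint8, blue, green, red); there is no depth.
- vision.get_calibration(name): a dict with "fx", "fy", "cx", "cy" (pixels), "rvec" (rotation vector, rad) and "tvec" (3), from world to camera coordinates, as OpenCV has them; the wrist camera has in their place "hand_eye" (4x4, takes a point from camera to tool coordinates, whose origin is the TCP and whose axes are the tool frame's). Camera axes: x right, y down, z forward; pixel columns grow to the right and rows downward; lengths in m; the calibration is good to about 2 mm. A picture is of the moment at which its call begins: read the wrist's pose just before it. get_calibration takes no time and is no camera call.
- arm.finish_job(): hands the job in, once; it reports no verdict.
The state is a dict: "t": time; "joint_positions": joint angles; "joint_vel": joint speeds; "joint_efforts": joint torques, N m; "tcp_pos": TCP position; "ee_rot": TCP orientation; "contact_force": force on the tool from outside, world axes, zero at the start; "wrist_torque": the same for the moment, N m; "grip_width": finger opening in m.
Only numpy, scipy, OpenCV 4.12 (cv2) and the standard library are available. Lean on these libraries where they do the work, as an engineer would, in place of code of your own. Each camera call takes 0.05 s, during which the arm holds its last target. There are 200 camera calls.

## Working session

There is one attempt and no reset: what is moved stays moved. The work goes in short steps, Python scripts to look and compute and a tool call to move; the robot and the scene stay as the last step left them, time stands still between calls to the robot, and variables do not carry over. Pictures are saved under pics/ and viewed, about 8 in all and at most 12, crops included, and the job is handed in when it is done.

Besides the shell and the picture viewer there is one more tool, called after "Emit:" by a JSON object that holds its "fn" and its "kwargs". drive_tool: Moves the arm, as the interface text tells. Its arguments: {"type":"object","properties":{"plan":{"type":"array","items":{"type":"array","items":{"type":"number"}}},"newtons":{"type":"number"}},"required":["plan"]}

```bash
mkdir -p pics; ls
python3 - <<'E'
from workcell import arm, vision
import cv2, numpy as np
s=arm.sense(); print(s['t'],s['tcp_pos'],np.round(s['ee_rot'],3).tolist(),s['grip_width'],arm.grasp_offset)
for n in ('scene','side','wrist'):
    cv2.imwrite(f'pics/{n}0.png',vision.snapshot(n)); c=vision.get_calibration(n)
    print(n,{k:np.round(v,4).tolist() for k,v in c.items()})
E
```

```text
pics
0.0 [5.74234345e-01 1.11540392e-04 2.30111192e-01] [[-0.002, 1.0, 0.0], [0.0, 0.0, -1.0], [-1.0, -0.002, -0.0]] 0.08524413803228623 0.0187
scene {'fx': 502.1605, 'fy': 502.1605, 'cx': 323.0169, 'cy': 204.8571, 'rvec': [1.2717, 2.1511, -1.0425], 'tvec': [0.2201, -0.1958, 1.4918]}
side {'fx': 416.6635, 'fy': 416.6635, 'cx': 316.4354, 'cy': 206.8258, 'rvec': [2.1158, -0.3571, 0.2287], 'tvec': [-0.4035, 0.111, 1.1771]}
wrist {'fx': 286.6515, 'fy': 286.6515, 'cx': 322.7255, 'cy': 197.613, 'hand_eye': [[-0.0006, -0.2797, 0.9601, -0.1428], [1.0, 0.0004, 0.0008, -0.0003], [-0.0006, 0.9601, 0.2797, -0.0706], [0.0, 0.0, 0.0, 1.0]]}
```

View pics/scene0.png

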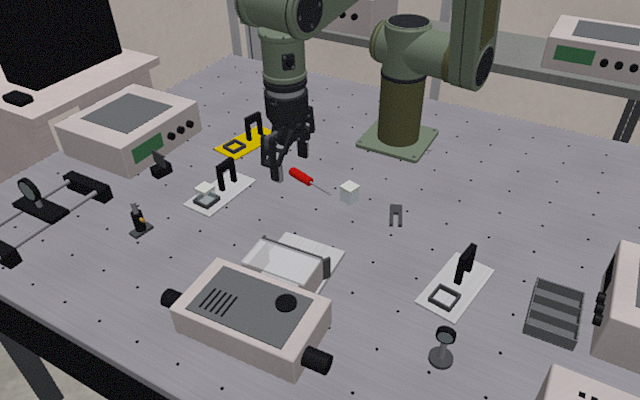

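View pics/side0.png

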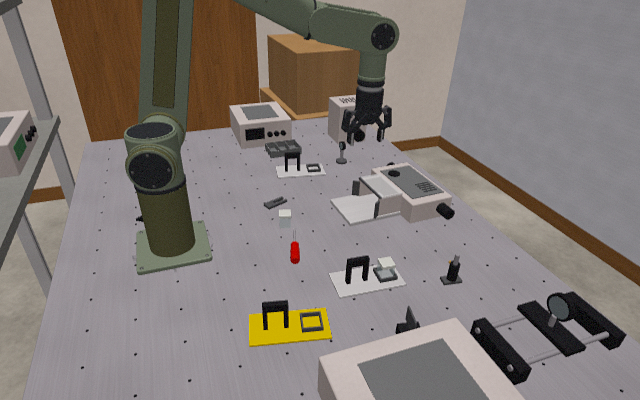

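Candidates for the tray:
- White tray at scene (220,192) / side (367,275), which seems to have a cell in its seat.
- White tray at scene (455,287) / side (300,170), with an empty seat: the spare.
- Yellow look-alike at scene (245,142) / side (290,325).

The lone cell at scene (350,190) is a decoy. The spectrometer landing is at scene (320,255). I'll confirm with one enlarged crop.

Run:
```python
import cv2, numpy as np
a=cv2.imread('pics/scene0.png');b=cv2.imread('pics/side0.png')
r=lambda i,x,y,w,h:cv2.resize(i[y:y+h,x:x+w],(400,300),interpolation=cv2.INTER_CUBIC)
m=np.vstack([np.hstack([r(a,170,150,100,75),r(b,320,240,100,75)]),np.hstack([r(a,230,220,128,96),r(b,320,150,128,96)])])
cv2.imwrite('pics/crop1.png',m)
```

```text
(no output)
```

View pics/crop1.png

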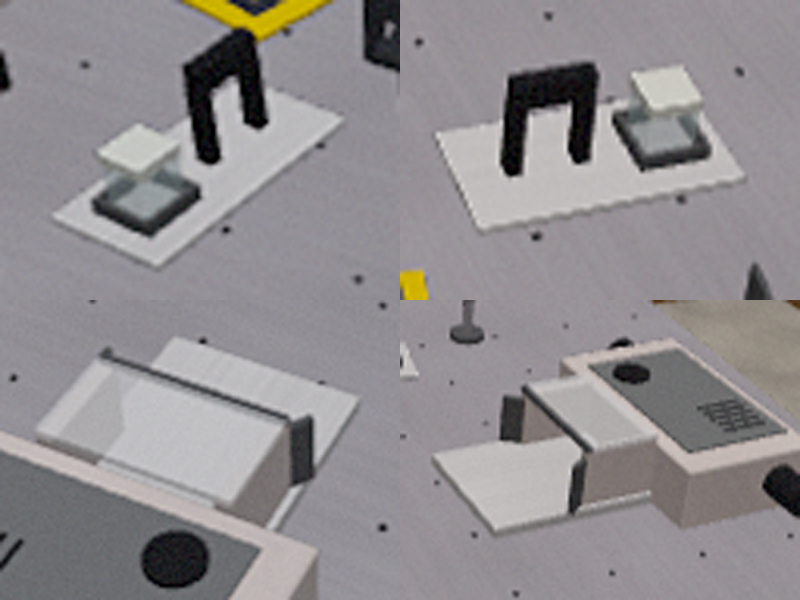

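The crop shows the upper-left tray with a stoppered cell in its seat, so it is the loaded one. It also shows the landing and the hooded opening. Next I triangulate the coarse points.

```bash
cat > h.py <<'E'
import cv2, numpy as np
from workcell import arm, vision
def cam(n, s=None):
    c=vision.get_calibration(n); K=np.array([[c['fx'],0,c['cx']],[0,c['fy'],c['cy']],[0,0,1]])
    if n=='wrist':
        T=np.eye(4);T[:3,:3]=s['ee_rot'];T[:3,3]=s['tcp_pos'];M=np.linalg.inv(T@np.array(c['hand_eye']));R,t=M[:3,:3],M[:3,3]
    else: R=cv2.Rodrigues(np.array(c['rvec'],float))[0];t=np.array(c['tvec'],float)
    return K,R,t
def plane(C,uv,z):
    K,R,t=C;o=-R.T@t;uv=np.atleast_2d(uv).astype(float)
    d=np.c_[uv,np.ones(len(uv))]@np.linalg.inv(K).T@R
    return o+d*((z-o[2])/d[:,2:])
def tri(A,B,a,b):
    P=lambda C:C[0]@np.c_[C[1],C[2]]
    X=cv2.triangulatePoints(P(A),P(B),np.atleast_2d(a).astype(float).T,np.atleast_2d(b).astype(float).T);return (X[:3]/X[3]).T
def proj(C,X):
    p=(np.atleast_2d(X)@C[1].T+C[2])@C[0].T;return p[:,:2]/p[:,2:]
E
python3 - <<'E'
from h import *
np.set_printoptions(precision=4,suppress=True)
A=cam('scene');B=cam('side')
# tray corners: front-right?, front-left..., matched later
sc=[(183.3,204.2),(209.3,216.5),(255.8,180),(237,172.5)];sd=[(328.8,273.3),(340,297),(405.8,284.5)]
print('scene@6mm',plane(A,sc,.006));print('side@6mm',plane(B,sd,.006))
print('landing sc@12',plane(A,[(286,231.8),(344.6,252.6)],.012));print('sd',plane(B,[(330.6,201.2),(350.4,223.6)],.012))
# handle top ends, lips
print('handle tops sc@80',plane(A,[(216.2,167.5),(231.2,157.5)],.08));print('sd',plane(B,[(347.5,260),(368,257)],.08))
E
```

```text
scene@6mm [[ 0.5477 -0.3447  0.006 ]
 [ 0.5544 -0.2569  0.006 ]
 [ 0.3774 -0.2449  0.006 ]
 [ 0.373  -0.3096  0.006 ]]
side@6mm [[ 0.3724 -0.2513  0.006 ]
 [ 0.367  -0.3401  0.006 ]
 [ 0.5429 -0.3525  0.006 ]]
landing sc@12 [[ 0.5186 -0.0604  0.012 ]
 [ 0.5153  0.0893  0.012 ]]
sd [[ 0.5048  0.0719  0.012 ]
 [ 0.5146 -0.0677  0.012 ]]
handle tops sc@80 [[ 0.4616 -0.2965  0.08  ]
 [ 0.4078 -0.2912  0.08  ]]
sd [[ 0.4003 -0.2975  0.08  ]
 [ 0.4533 -0.3029  0.08  ]]
```

View pics/wrist0.png

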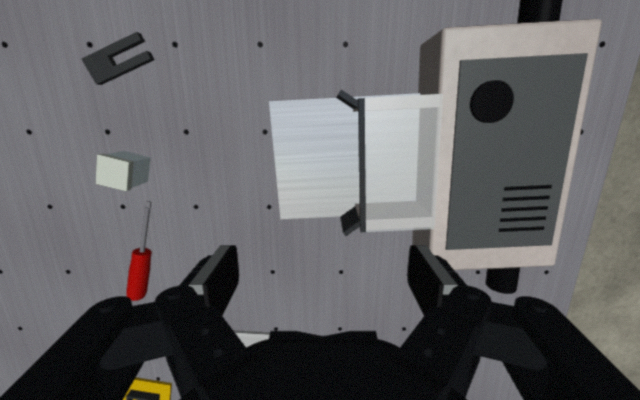

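The wrist view (image right = +x, image down = -y) shows the landing's rear corners at about (269,101) and (281,219), the hood front at column ~362, the lone cell at (120,170) and the screwdriver at (140,270). I'll refine the landing with sub-pixel corners in two views, and fix the positions of the obstacles.

Run:
```python
from h import *
np.set_printoptions(precision=4,suppress=True)
s=arm.sense();A=cam('scene');B=cam('side');W=cam('wrist',s)
def sp(f,pts,w=4):
    g=cv2.cvtColor(cv2.imread(f),cv2.COLOR_BGR2GRAY);return cv2.cornerSubPix(g,np.float32(pts).reshape(-1,1,2),(w,w),(-1,-1),(3,50,.01)).reshape(-1,2)
w=sp('pics/wrist0.png',[(269,101),(281,219)]);a=sp('pics/scene0.png',[(344.6,252.6),(286,231.8)],3);b=sp('pics/side0.png',[(330.6,201.2),(350.4,223.6)],3)
print(w,a,b)
for n,X in (('tri w-a',tri(W,A,w,a)),('tri w-b',tri(W,B,w,b)),('tri a-b',tri(A,B,a,b)),('w@12',plane(W,w,.012))):
    d=X[0]-X[1];yaw=np.arctan2(-d[0],d[1]);print(n,X,'len',np.linalg.norm(d),'mid',X.mean(0),'yaw',yaw)
print('lone cell/screwdriver',plane(W,[(113,172),(140,270),(147,203)],.03))
print('lips/hoodfront @80',plane(W,[(362,98),(366,231),(345,97),(348,222)],.08))
```

```text
[[268.5318 100.9281]
 [280.0752 218.7142]] [[344.5705 251.1585]
 [285.499  231.2779]] [[329.8622 199.3244]
 [349.7773 223.532 ]]
tri w-a [[ 0.5086  0.0859  0.0092]
 [ 0.5163 -0.0637  0.0106]] len 0.149787771425128 mid [0.5125 0.0111 0.0099] yaw 0.05133091727149729
tri w-b [[ 0.5082  0.0861  0.0102]
 [ 0.5151 -0.0642  0.0098]] len 0.15047769511458842 mid [0.5117 0.011  0.01  ] yaw 0.04562560685303482
tri a-b [[ 0.5086  0.0864  0.0097]
 [ 0.5149 -0.0639  0.0094]] len 0.15043424194670119 mid [0.5118 0.0112 0.0096] yaw 0.04184184046170727
w@12 [[ 0.5092  0.0858  0.012 ]
 [ 0.5168 -0.0641  0.012 ]] len 0.15002496522145534 mid [0.513  0.0109 0.012 ] yaw 0.05106602108626274
lone cell/screwdriver [[ 0.3189  0.0029  0.03  ]
 [ 0.328  -0.1311  0.03  ]
 [ 0.3535 -0.0365  0.03  ]]
lips/hoodfront @80 [[ 0.612   0.0857  0.08  ]
 [ 0.6218 -0.053   0.08  ]
 [ 0.5955  0.0866  0.08  ]
 [ 0.6017 -0.0424  0.08  ]]
```

Home: rear-edge middle at (0.5125, 0.011), z about 0.010–0.012 against 12 mm stated, length 150 mm as specified, yaw +0.047. That puts the origin at (0.602, 0.015). The tray is at about (0.460, -0.298) with yaw -0.07. I'll move above the handle and turn the jaws.

Emit:
{"fn": "drive_tool", "kwargs": {"plan": [[0,-0.024,0.05,0,0,0,0],[0,-0.024,0.05,0,0,0,0],[0,-0.024,0.05,0,0,0,0],[0,-0.024,0.05,0,0,0,0],[0,-0.024,0.05,0,0,0,0],[0,-0.024,0.05,0,0,0,0]], "newtons": 60}}

```text
t: 0.9
tcp_pos: [0.428, -0.3044, 0.2284]
ee_rot: [[-0.003, 1.0, 0.01], [0.002, 0.01, -1.0], [-1.0, -0.003, -0.002]]
contact_force: [1.0, 0.4, 0.3]
grip_width: 0.0859
```

Emit:
{"fn": "drive_tool", "kwargs": {"plan": [[0,0,0,-0.185,0,0,0],[0,0,0,-0.185,0,0,0],[0,0,0,-0.185,0,0,0],[0,0,0,-0.185,0,0,0],[0,0,0,-0.185,0,0,0],[0,0,0,-0.185,0,0,0],[0,0,0,-0.185,0,0,0],[0,0,0,-0.185,0,0,0]]}}

```text
t: 1.9
tcp_pos: [0.4232, -0.308, 0.2249]
ee_rot: [[-0.008, 0.061, 0.998], [0.006, 0.998, -0.061], [-1.0, 0.005, -0.008]]
contact_force: [-0.3, 0.3, -0.9]
grip_width: 0.0855
```

Run:
```python
from h import *
s=arm.sense();print(s['t'],s['tcp_pos'],np.round(s['ee_rot'],3).tolist(),np.round(s['joint_positions'],2))
i=vision.snapshot('wrist');cv2.imwrite('pics/wrist1.png',i);np.savez('w1.npz',tcp_pos=s['tcp_pos'],ee_rot=s['ee_rot'])
```

```text
1.9 [ 0.42319256 -0.30803353  0.22489177] [[-0.008, 0.061, 0.998], [0.006, 0.998, -0.061], [-1.0, 0.005, -0.008]] [-0.79  0.11  1.67 -0.    1.37 -2.3 ]
```

View pics/wrist1.png

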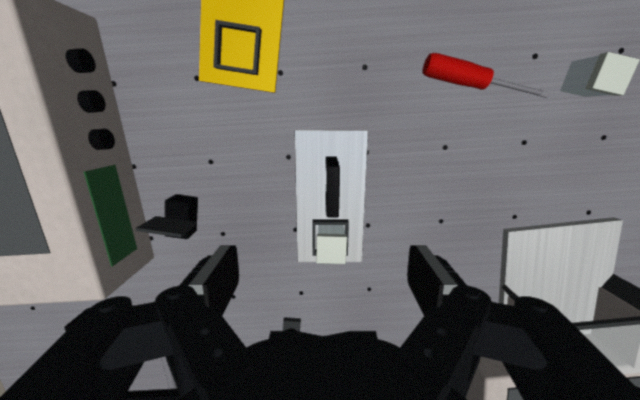

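The view shows the tray corners at about (296,130), (367,130), (361,262) and (300,263). The handle bar is at about (333,157–215), with the cell at (331,245). The slot is visible at lower right. I'll measure the tray and the handle height.

Run:
```python
from h import *
np.set_printoptions(precision=4,suppress=True)
s=np.load('w1.npz');A=cam('scene');B=cam('side');W=cam('wrist',s)
i=cv2.imread('pics/wrist1.png');g=cv2.cvtColor(i,cv2.COLOR_BGR2GRAY)
c=cv2.cornerSubPix(g,np.float32([(296,130),(367,130),(361,262),(300,263)]).reshape(-1,1,2),(4,4),(-1,-1),(3,50,.01)).reshape(-1,2)
X=plane(W,c,.006);print(c,X);m=X.mean(0);d=(X[3]+X[2]-X[0]-X[1])/2;print('centre',m,'yaw',np.arctan2(d[1],d[0]),'len',np.linalg.norm(d),'wid',np.linalg.norm(X[0]-X[1]),np.linalg.norm(X[2]-X[3]))
r=g[150:222,318:350];cn=max(cv2.findContours((r<60).astype(np.uint8),cv2.RETR_EXTERNAL,cv2.CHAIN_APPROX_NONE)[0],key=cv2.contourArea)
q=cv2.boxPoints(cv2.minAreaRect(cn))+[318,150];print('bar box',q.tolist());print(plane(W,q,.08))
# handle heights: extreme dark columns in scene / side, top surface points
def dark(f,x0,y0,x1,y1):
    g=cv2.cvtColor(cv2.imread(f),cv2.COLOR_BGR2GRAY)[y0:y1,x0:x1];k=max(cv2.findContours((g<70).astype(np.uint8),cv2.RETR_EXTERNAL,cv2.CHAIN_APPROX_NONE)[0],key=cv2.contourArea).reshape(-1,2)+[x0,y0];return k
for n,C,box in (('scene',A,(213,155,240,193)),('side',B,(342,252,373,286))):
    k=dark(f'pics/{n}0.png',*box);h=cv2.convexHull(k.astype(np.int32)).reshape(-1,2);h=h[h[:,1]<np.median(h[:,1])+2];print(n,h.tolist())
# predicted bar top corners
y=np.arctan2(d[1],d[0]);R=np.array([[np.cos(y),-np.sin(y)],[np.sin(y),np.cos(y)]])
P=[np.r_[m[:2]+R@[a,b],.08] for a,b in((-58,0),(-58,0))] and np.array([np.r_[m[:2]+R@(np.array([a,b])/1000),.08] for a in(-58,-2) for b in(-7,7)])
for n,C in(('scene',A),('side',B),('wrist',W)):print(n,proj(C,P).round(1).tolist())
```

```text
[[294.7957 130.1698]
 [366.9317 130.3303]
 [360.9156 261.3287]
 [297.7934 261.4312]] [[ 0.3673 -0.3384  0.006 ]
 [ 0.3728 -0.2498  0.006 ]
 [ 0.5515 -0.2615  0.006 ]
 [ 0.5461 -0.3498  0.006 ]]
centre [ 0.4594 -0.2999  0.006 ] yaw -0.0643928949747749 len 0.1791071657159963 wid 0.0888598351838175 0.08848757022398909
bar box [[326.0, 157.0], [337.99999809265137, 157.0], [337.99999809265137, 215.99999237060547], [326.0, 215.99999237060547]]
[[ 0.3925 -0.3026  0.08  ]
 [ 0.3932 -0.2906  0.08  ]
 [ 0.4559 -0.2934  0.08  ]
 [ 0.4551 -0.3062  0.08  ]]
scene [[231, 157], [233, 159], [234, 165], [236, 179], [236, 180], [217, 178], [216, 171], [216, 166], [228, 157]]
side [[368, 256], [369, 259], [368, 268], [367, 276], [346, 265], [347, 259], [351, 258], [363, 256]]
scene [[229.0, 155.0], [233.2, 156.6], [214.1, 165.5], [218.3, 167.2]]
side [[348.7, 261.3], [346.8, 257.8], [370.1, 257.6], [367.9, 254.2]]
wrist [[326.0, 165.5], [339.8, 165.6], [325.6, 217.7], [338.7, 217.7]]
```

The measured tray is 179 × 89 mm, centre (0.4594, -0.2999), yaw -0.064. The bar as predicted at z = 0.08 projects within 1–2 px of what I see in both fixed views, except at the far end in the wrist view, where the rear post adds to it. I'll go to the bar at tray x = -22: shift by (+0.0136 z, +0.0104 y) in tool axes, then down.

Emit:
{"fn": "drive_tool", "kwargs": {"plan": [[0.02,0.0104,0.0136,0,-0.008,-0.006,0],[0.03,0,0,0,0,0,0],[0.03,0,0,0,0,0,0],[0.02,0,0,0,0,0,0],[0,0,0,0,0,0,0]]}}

```text
t: 2.58
tcp_pos: [0.4375, -0.2979, 0.1218]
ee_rot: [[-0.0, 0.07, 0.998], [-0.001, 0.998, -0.07], [-1.0, -0.001, -0.0]]
contact_force: [0.2, 0.5, -0.1]
grip_width: 0.0852
```

Run:
```python
from h import *
np.set_printoptions(precision=4,suppress=True)
s=arm.sense();A=cam('scene');B=cam('side')
print('handle tri',tri(A,B,[(231,156.5),(216.2,166.5)],[(347.3,259.5),(369,256.5)]))
print(s['tcp_pos'],s['ee_rot']);Y=-.0644;t=np.array([.4594-.022*np.cos(Y),-.2999-.022*np.sin(Y),.049])
print('shift in tool',s['ee_rot'].T@(t-s['tcp_pos']) if hasattr(s['ee_rot'],'T') else np.array(s['ee_rot']).T@(t-np.array(s['tcp_pos'])))
W=cam('wrist',s);i=vision.snapshot('wrist');g=cv2.cvtColor(i,cv2.COLOR_BGR2GRAY);cv2.imwrite('pics/wrist2.png',i)
y=Y;R=np.array([[np.cos(y),-np.sin(y)],[np.sin(y),np.cos(y)]])
print(proj(W,[np.r_[np.array([.4594,-.2999])+R@(np.array([a,b])/1000),.08] for a in(-58,-2) for b in(-7,7)]))
```

```text
handle tri [[ 0.402  -0.2954  0.0788]
 [ 0.457  -0.3005  0.0789]]
[ 0.4375 -0.2979  0.1218] [[-0.0002  0.0698  0.9976]
 [-0.0009  0.9976 -0.0698]
 [-1.     -0.0009 -0.0001]]
shift in tool [ 0.0728 -0.0005  0.    ]
[[311.6027 170.4035]
 [333.0505 170.3054]
 [312.8464 248.4934]
 [332.636  248.4159]]
```

View pics/wrist2.png

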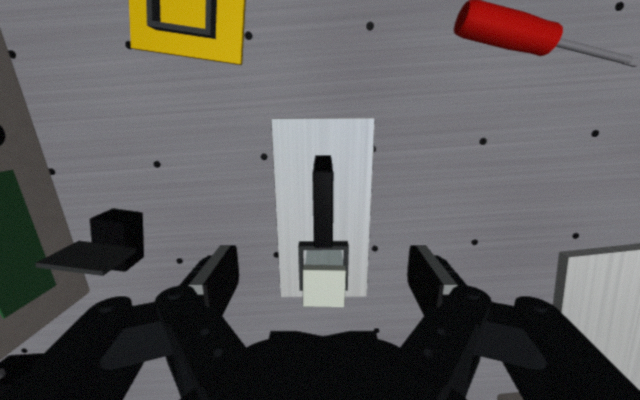

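The bar spans columns 313–333 and rows 170–247, matching the prediction, and its triangulated top is at 79 mm against 80 stated. Now I descend and grip.

Emit:
{"fn": "drive_tool", "kwargs": {"plan": [[0.025,0,0,0,0,0,0],[0.025,0,0,0,0,0,0],[0.022,-0.0005,0,0,0,0,0],[0,0,0,0,0,0,0]]}}

```text
t: 3.12
tcp_pos: [0.4425, -0.3033, 0.0556]
ee_rot: [[0.01, 0.074, 0.997], [-0.011, 0.997, -0.074], [-1.0, -0.01, 0.011]]
contact_force: [0.3, 0.0, -0.6]
grip_width: 0.0853
```

Emit:
{"fn": "drive_tool", "kwargs": {"plan": [[0,0,0,0,0,0,120],[0,0,0,0,0,0,200],[0,0,0,0,0,0,255],[0,0,0,0,0,0,255],[0,0,0,0,0,0,255],[0,0,0,0,0,0,255]], "newtons": 60}}

```text
t: 3.88
tcp_pos: [0.4453, -0.3051, 0.0607]
ee_rot: [[0.016, 0.075, 0.997], [-0.015, 0.997, -0.075], [-1.0, -0.014, 0.017]]
contact_force: [-0.7, -0.8, -0.8]
grip_width: 0.0129
```

The jaws closed on the bar (12.9 mm), but the pose drifted up and sideways during the hold rows: TCP z is 0.061, so the grip sits near the bar's top edge. I'll open a little, correct the height and tilt while offsetting the drift, and grip again.

Emit:
{"fn": "drive_tool", "kwargs": {"plan": [[0.001,0,0,0,0,0,150],[0.001,0,0,0,0.008,0.007,150],[0.005,0,-0.002,0,0.009,0.008,150],[0.006,0,-0.002,0,0.001,0.001,150]]}}

```text
t: 4.38
tcp_pos: [0.4416, -0.306, 0.0473]
ee_rot: [[-0.001, 0.075, 0.997], [0.001, 0.997, -0.075], [-1.0, 0.001, -0.001]]
contact_force: [0.5, -0.6, -0.4]
grip_width: 0.035
```

Emit:
{"fn": "drive_tool", "kwargs": {"plan": [[0,0,-0.0003,0,0.001,0.001,255],[0.0007,0,-0.0003,0,0.001,0.001,255],[0.0007,0,-0.0003,0,0.001,0.001,255],[0.0007,0,0,0,0,0,255]], "newtons": 90}}

```text
t: 4.88
tcp_pos: [0.4406, -0.3055, 0.0464]
ee_rot: [[-0.004, 0.074, 0.997], [0.005, 0.997, -0.074], [-1.0, 0.005, -0.005]]
contact_force: [-1.7, 1.7, 6.7]
grip_width: 0.013
```

Run:
```python
from h import *
s=arm.sense();print(s['t'],s['tcp_pos'],np.round(s['ee_rot'],4).tolist(),s['grip_width'],s['contact_force'])
a=vision.snapshot('scene');b=vision.snapshot('side')
r=lambda i,x,y,w,h:cv2.resize(i[y:y+h,x:x+w],(400,300),interpolation=cv2.INTER_CUBIC)
cv2.imwrite('pics/crop2.png',np.hstack([r(a,170,140,120,90),r(b,310,220,120,90)]))
```

```text
4.875 [ 0.44063921 -0.30546826  0.04638386] [[-0.0043, 0.0742, 0.9972], [0.0054, 0.9972, -0.0741], [-1.0, 0.0051, -0.0047]] 0.012984478473044856 [-1.74036956  1.72896445  6.68726185]
```

View pics/crop2.png

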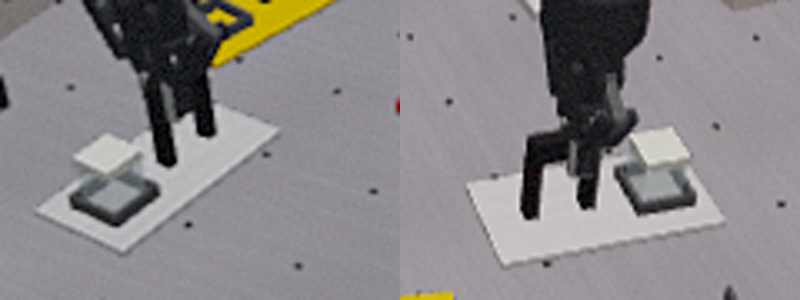

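The crop shows the jaws on the front part of the bar, the cell standing in its seat and the tray flat. Now I lift.

Emit:
{"fn": "drive_tool", "kwargs": {"plan": [[-0.008,0,0,0,0,0,255],[-0.015,0,0,0,0,0,255],[-0.018,0,0,0,0,0,255],[-0.018,0,0,0,0,0,255],[-0.015,0,0,0,0,0,255]]}}

```text
t: 5.6
tcp_pos: [0.4379, -0.3034, 0.1204]
ee_rot: [[-0.011, 0.074, 0.997], [0.011, 0.997, -0.074], [-1.0, 0.011, -0.012]]
contact_force: [0.8, -0.1, -3.9]
grip_width: 0.0127
```

Run:
```python
from h import *
s=arm.sense();print(s['t'],s['tcp_pos'],np.round(s['ee_rot'],4).tolist(),s['grip_width'],s['contact_force'])
a=vision.snapshot('scene');b=vision.snapshot('side')
r=lambda i,x,y,w,h:cv2.resize(i[y:y+h,x:x+w],(400,300),interpolation=cv2.INTER_CUBIC)
cv2.imwrite('pics/crop3.png',np.hstack([r(a,170,100,120,90),r(b,310,180,120,90)]))
```

```text
5.6 [ 0.43794673 -0.30335088  0.12041292] [[-0.0112, 0.0743, 0.9972], [0.0114, 0.9972, -0.0742], [-0.9999, 0.0105, -0.012]] 0.012713779066637142 [ 0.84594966 -0.08857634 -3.90171496]
```

View pics/crop3.png

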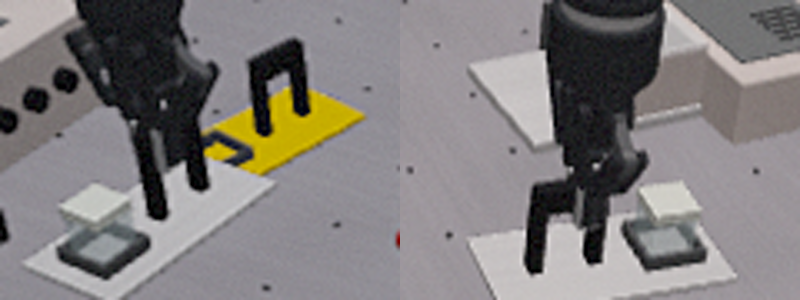

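Lifted: the force of -3.9 N matches tray plus cell, the cell is upright and the tray level. Now I carry it sideways to a point before the landing.

Emit:
{"fn": "drive_tool", "kwargs": {"plan": [[0,0.02,0.003,-0.015,-0.002,-0.002,255],[0,0.035,0.003,-0.015,-0.002,-0.002,255],[0,0.045,0.003,-0.015,-0.001,-0.001,255],[0,0.05,0.003,-0.015,-0.001,-0.001,255],[0,0.05,0.003,-0.015,0,0,255],[0,0.045,0.003,-0.015,0,0,255],[0,0.035,0.003,-0.015,0,0,255],[0,0.02,0.003,-0.015,0,0,255]]}}

```text
t: 6.7
tcp_pos: [0.4641, 0.011, 0.1178]
ee_rot: [[-0.011, -0.05, 0.999], [0.01, 0.999, 0.05], [-1.0, 0.01, -0.011]]
contact_force: [0.9, -1.5, -4.3]
grip_width: 0.0131
```

Emit:
{"fn": "drive_tool", "kwargs": {"plan": [[0,0,0,0,-0.006,-0.005,255],[0,0,0,0,0,0,255]]}}

```text
t: 6.95
tcp_pos: [0.462, 0.0136, 0.1164]
ee_rot: [[-0.008, -0.055, 0.998], [0.005, 0.998, 0.055], [-1.0, 0.006, -0.008]]
contact_force: [-0.5, 0.3, -4.0]
grip_width: 0.0128
```

Run:
```python
from h import *
s=arm.sense();print(s['t'],s['tcp_pos'],np.round(s['ee_rot'],4).tolist(),s['grip_width'],s['contact_force'])
a=vision.snapshot('scene');b=vision.snapshot('side');w=vision.snapshot('wrist')
np.savez('w4.npz',tcp_pos=s['tcp_pos'],ee_rot=s['ee_rot'])
for n,i in(('scene',a),('side',b),('wrist',w)):cv2.imwrite(f'pics/{n}4.png',i)
r=lambda i,x,y,w,h:cv2.resize(i[y:y+h,x:x+w],(400,300),interpolation=cv2.INTER_CUBIC)
cv2.imwrite('pics/crop4.png',np.vstack([np.hstack([r(a,230,160,160,120),r(b,270,130,160,120)]),cv2.resize(w,(800,500))[200:]])[:600])
```

```text
6.95 [0.46197251 0.01357586 0.1164026 ] [[-0.0081, -0.0549, 0.9985], [0.0055, 0.9985, 0.0549], [-1.0, 0.0059, -0.0078]] 0.012800461449466385 [-0.51948551  0.30447645 -3.99141302]
```

View pics/crop4.png

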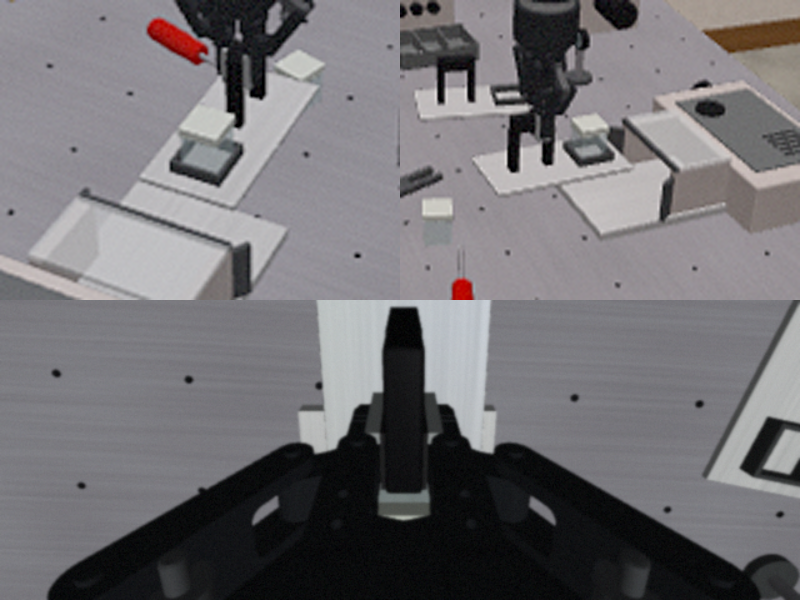

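The tray is level with the cell upright, in front of the landing. I'll measure its corners in both views for the tray-to-tool offset and yaw. Front corners: scene (287,232) and (325,242), side (364,197). Rear corners: scene (358,194), side (299,192) and (310,207).

Run:
```python
from h import *
np.set_printoptions(precision=4,suppress=True)
A=cam('scene');B=cam('side');s=np.load('w4.npz')
def sp(f,p):
    g=cv2.cvtColor(cv2.imread(f),cv2.COLOR_BGR2GRAY);return cv2.cornerSubPix(g,np.float32(p).reshape(-1,1,2),(3,3),(-1,-1),(3,50,.01)).reshape(-1,2)
a=sp('pics/scene4.png',[(286.8,231.6),(357.6,194),(324.8,242)]);b=sp('pics/side4.png',[(363.6,197.2),(299.2,192),(310,207.2)]);print(a,b)
X=tri(A,B,a[:2],b[:2]);print('tri FR,RL',X);c=X.mean(0);print('centre',c,'diag',np.linalg.norm(X[0]-X[1]))
d=X[0]-X[1];print('yaw from diag',np.arctan2(d[1],d[0])+np.arctan2(.09,.18))
z=.075;pa=plane(A,a,z);pb=plane(B,b,z);print('scene FR,RL,FL',pa);print('side FR,RL,RR',pb)
e=pa[2]-pa[0];print('yaw sc front',np.arctan2(-e[0],e[1]));e=pb[1]-pb[2];print('yaw sd rear',np.arctan2(-e[0],e[1]));e=pb[0]-pb[2];print('yaw sd long',np.arctan2(e[1],e[0]));e=pa[2]-pa[1];print('yaw sc long',np.arctan2(e[1],e[0]))
print('centre sc',pa[:2].mean(0),'sd',pb[:2].mean(0));print('offset in tool',s['ee_rot'].T@(c-s['tcp_pos']))
# tray edges seen by the wrist camera
W=cam('wrist',s);g=cv2.cvtColor(cv2.imread('pics/wrist4.png'),cv2.COLOR_BGR2GRAY).astype(float)
for row in(170,200,230,255):
    dgr=np.diff(cv2.GaussianBlur(g,(3,3),0)[row]);l=240+np.argmax(dgr[240:285]);r=360+np.argmin(dgr[360:410]);print(row,l,r,plane(W,[(l+.5,row),(r+.5,row)],.075).ravel())
```

```text
[[285.4159 231.256 ]
 [357.2628 193.8037]
 [324.8    242.    ]] [[362.6851 195.621 ]
 [298.3921 193.1126]
 [308.9664 206.9151]]
tri FR,RL [[ 0.5736 -0.0217  0.0737]
 [ 0.3867  0.0546  0.0745]]
centre [0.4801 0.0164 0.0741] diag 0.20182161986085514
yaw from diag 0.07591403755318599
scene FR,RL,FL [[ 0.5758 -0.0213  0.075 ]
 [ 0.3866  0.055   0.075 ]
 [ 0.5653  0.0681  0.075 ]]
side FR,RL,RR [[ 0.5718 -0.022   0.075 ]
 [ 0.3868  0.0527  0.075 ]
 [ 0.392  -0.0328  0.075 ]]
yaw sc front 0.11748830686719884
yaw sd rear 0.06125893289500462
yaw sd long 0.05987058704004765
yaw sc long 0.07303799762685573
centre sc [0.4812 0.0168 0.075 ] sd [0.4793 0.0154 0.075 ]
offset in tool [0.0421 0.0016 0.0186]
170 253 391 [ 0.4279 -0.0336  0.075   0.423   0.0562  0.075 ]
200 256 389 [ 0.4482 -0.0318  0.075   0.4434  0.0573  0.075 ]
230 257 387 [ 0.4698 -0.0313  0.075   0.465   0.0585  0.075 ]
255 260 396 [ 0.4887 -0.0293  0.075   0.4836  0.0672  0.075 ]
```

The tray centre is 18.5 mm ahead of the TCP with lateral offset ≈ 0, and its yaw is about 0.055. Relative to home it sits at x = -0.122, y = +0.004. I'll correct the lateral error and yaw, go forward to x ≈ -0.095 and lower to just above the landing.

Emit:
{"fn": "drive_tool", "kwargs": {"plan": [[0.005,-0.004,0.004,0.005,-0.001,0,255],[0.011,-0.001,0.006,0.003,-0.001,0,255],[0.013,-0.001,0.007,0,0,0,255],[0.013,-0.001,0.007,0,0,0,255],[0.008,-0.001,0.005,0,0,0,255],[0,0,0,0,0,0,255]]}}

```text
t: 7.85
tcp_pos: [0.4939, 0.0038, 0.0618]
ee_rot: [[-0.006, -0.041, 0.999], [0.006, 0.999, 0.041], [-1.0, 0.006, -0.006]]
contact_force: [0.5, -0.4, -4.3]
grip_width: 0.0129
```

Emit:
{"fn": "drive_tool", "kwargs": {"plan": [[0.0005,0.006,0,-0.005,0,0,255],[0.0005,0,0.01,0,0,0,255],[0,0,0.01,0,0,0,255],[0,0,0.01,0,0,0,255]]}}

```text
t: 8.35
tcp_pos: [0.5258, 0.0121, 0.0616]
ee_rot: [[-0.004, -0.047, 0.999], [0.006, 0.999, 0.047], [-1.0, 0.006, -0.004]]
contact_force: [0.2, 0.1, -3.3]
grip_width: 0.0126
```

Now on the centre line (y error ≈ 0.5 mm), x = -0.058. I continue forward.

Emit:
{"fn": "drive_tool", "kwargs": {"plan": [[0,-0.0005,0.01,0,0,0,255],[0,-0.0005,0.01,0,0,0,255],[0,-0.0005,0.009,0,0,0,255],[0,-0.0005,0.006,0,0,0,255]]}}

```text
t: 8.85
tcp_pos: [0.5647, 0.0115, 0.0618]
ee_rot: [[-0.003, -0.047, 0.999], [0.005, 0.999, 0.047], [-1.0, 0.005, -0.003]]
contact_force: [-0.8, -0.3, -5.3]
grip_width: 0.0128
```

Emit:
{"fn": "drive_tool", "kwargs": {"plan": [[0.0015,0.001,0,0,0,0,255],[0.0015,0,0,0,0,0,255]]}}

```text
t: 9.1
tcp_pos: [0.5647, 0.0126, 0.0585]
ee_rot: [[-0.004, -0.047, 0.999], [0.005, 0.999, 0.047], [-1.0, 0.006, -0.003]]
contact_force: [-1.9, 1.4, 1.9]
grip_width: 0.0126
```

Emit:
{"fn": "drive_tool", "kwargs": {"plan": [[0.001,0,0,0,0,0,255],[0.001,0,0,0,0,0,255]]}}

```text
t: 9.35
tcp_pos: [0.5647, 0.0128, 0.0584]
ee_rot: [[-0.003, -0.047, 0.999], [0.005, 0.999, 0.047], [-1.0, 0.005, -0.003]]
contact_force: [-3.0, 0.6, 5.3]
grip_width: 0.0127
```

Touchdown at TCP z = 0.0584, as predicted for a 12 mm landing. Now I slide to the stop.

Emit:
{"fn": "drive_tool", "kwargs": {"plan": [[0,0,0.005,0,0,0,255],[0,0,0.005,0,0,0,255],[0,0,0.004,0,0,0,255]]}}

```text
t: 9.72
tcp_pos: [0.578, 0.0132, 0.0584]
ee_rot: [[-0.005, -0.047, 0.999], [0.005, 0.999, 0.047], [-1.0, 0.005, -0.005]]
contact_force: [-4.1, 0.3, 3.3]
grip_width: 0.0129
```

Emit:
{"fn": "drive_tool", "kwargs": {"plan": [[0,0,0.003,0,0,0,255],[0,0,0.003,0,0,0,255]]}}

```text
t: 9.98
tcp_pos: [0.5842, 0.0134, 0.0585]
ee_rot: [[-0.006, -0.046, 0.999], [0.005, 0.999, 0.047], [-1.0, 0.005, -0.006]]
contact_force: [-3.6, -0.2, 1.5]
grip_width: 0.0129
```

Emit:
{"fn": "drive_tool", "kwargs": {"plan": [[0,0,0.002,0,0,0,255],[0,0,0.002,0,0,0,255],[0,0,0.002,0,0,0,255]]}}

```text
t: 10.35
tcp_pos: [0.5847, 0.0133, 0.0592]
ee_rot: [[-0.021, -0.048, 0.999], [0.003, 0.999, 0.048], [-1.0, 0.004, -0.021]]
contact_force: [-10.5, -1.2, 8.9]
grip_width: 0.0128
```

The stop is reached: -10.5 N along x, with the TCP stalled and the tool tilting slightly. I'll undo the tilt, ease off and release.

Emit:
{"fn": "drive_tool", "kwargs": {"plan": [[0,0,0,0,-0.01,0,255],[0,0,0,0,-0.007,0,255]]}}

```text
t: 10.6
tcp_pos: [0.5845, 0.0132, 0.0586]
ee_rot: [[-0.004, -0.048, 0.999], [0.004, 0.999, 0.048], [-1.0, 0.004, -0.003]]
contact_force: [-1.1, -0.8, -3.6]
grip_width: 0.0127
```

Emit:
{"fn": "drive_tool", "kwargs": {"plan": [[0,0,0,0,0,0,200],[0,0,0,0,0,0,160],[0,0,0,0,0,0,140],[-0.01,0,0,0,0,0,140],[-0.02,0,0,0,0,0,140],[-0.03,0,0,0,0,0,140],[-0.04,0,-0.02,0,0,0,140],[-0.04,0,-0.03,0,0,0,140]]}}

```text
t: 11.6
tcp_pos: [0.537, 0.0101, 0.2033]
ee_rot: [[0.001, -0.048, 0.999], [0.004, 0.999, 0.048], [-1.0, 0.004, 0.001]]
contact_force: [1.2, -1.2, 0.7]
grip_width: 0.0387
```

Run:
```python
from h import *
s=arm.sense();print(s['t'],s['tcp_pos'],np.round(s['ee_rot'],3).tolist(),s['grip_width'],s['contact_force'])
a=vision.snapshot('scene');b=vision.snapshot('side');w=vision.snapshot('wrist')
np.savez('w5.npz',tcp_pos=s['tcp_pos'],ee_rot=s['ee_rot'])
for n,i in(('scene',a),('side',b),('wrist',w)):cv2.imwrite(f'pics/{n}5.png',i)
r=lambda i,x,y,w,h:cv2.resize(i[y:y+h,x:x+w],(400,300),interpolation=cv2.INTER_CUBIC)
cv2.imwrite('pics/crop5.png',np.vstack([np.hstack([r(a,230,190,128,96),r(b,310,130,128,96)]),r(w,200,100,240,180).repeat(1,0) if 0 else np.hstack([r(w,200,100,240,180),r(w,160,0,320,240)])]))
```

```text
11.6 [0.53702424 0.0101054  0.20330563] [[0.001, -0.048, 0.999], [0.004, 0.999, 0.048], [-1.0, 0.004, 0.001]] 0.03871587851302554 [ 1.15487681 -1.19628167  0.74047076]
```

View pics/crop5.png

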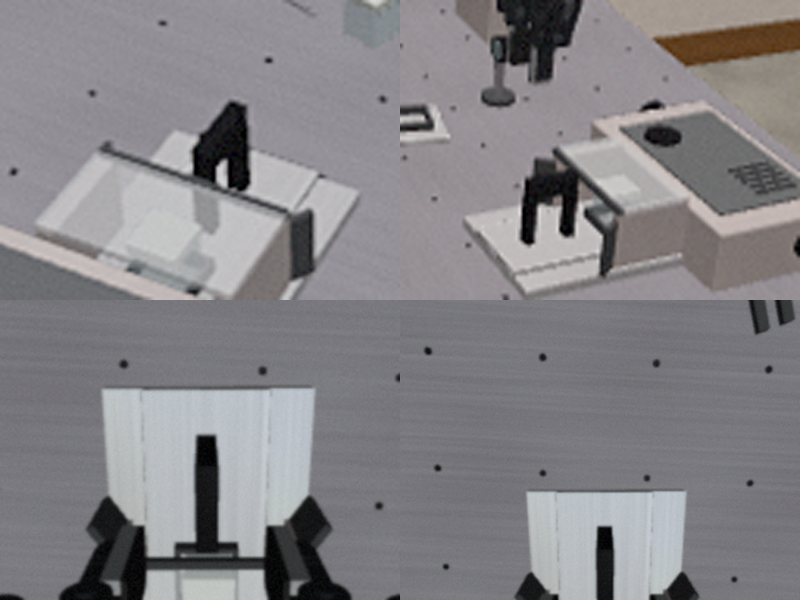

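The tray lies in the compartment with its rear edge in line with the landing's, and the white stopper shows upright under the hood. A last numeric check: rear edge gap, centring and spare tray.

Run:
```python
from h import *
np.set_printoptions(precision=4,suppress=True)
s=np.load('w5.npz');W=cam('wrist',s);g=cv2.GaussianBlur(cv2.cvtColor(cv2.imread('pics/wrist5.png'),cv2.COLOR_BGR2GRAY),(3,3),0).astype(float)
e=lambda c:135+np.argmax(np.diff(g[135:170,c]))+.5
print('rear x: landing',[plane(W,[(c,e(c))],.012)[0,:2] for c in(272,378)],'tray',[plane(W,[(c,e(c))],.018)[0,:2] for c in(295,310,335,350)])
for r in(180,200):print('edges L,l,r,R',plane(W,[(263,r),(386,r)],.012)[:,1],plane(W,[(286,r),(361,r)],.018)[:,1])
a=cv2.imread('pics/scene0.png');b=cv2.imread('pics/scene5.png');d=cv2.absdiff(a,b)[235:325,405:500];print('spare diff mean/max',d.mean(),d.max())
A=cam('scene');print('stopper scene@z.064',plane(A,[(230+165/3.125,190+237/3.125)],.064))
```

```text
rear x: landing [array([ 0.5117, -0.0497]), array([0.5057, 0.0732])] tray [array([ 0.5107, -0.0225]), array([ 0.5099, -0.0054]), array([0.5085, 0.0231]), array([0.5077, 0.0402])]
edges L,l,r,R [-0.0604  0.0862] [-0.0323  0.0554]
edges L,l,r,R [-0.0606  0.0889] [-0.032   0.0575]
spare diff mean/max 2.218635477582846 29
stopper scene@z.064 [[0.6555 0.0225 0.064 ]]
```

Run:
```python
from workcell import arm
s=arm.sense();print(s['t'],max(abs(v) for v in s['joint_vel']));print(arm.finish_job())
```

```text
11.75 0.06470531611733832
the job is handed in; nothing more can be done
None
```

The loaded tray is in the spectrometer, against the stop, and released. I handed the job in at 11.75 s of the 48 s allowed, and no verdict was reported.

**What I did:** I gripped the tray by its handle, lifted it and carried it to the opening. About 20 mm short of home I set it down on the landing and slid it in until the stop pushed back with about 10 N. Then I let go and raised the gripper clear.

**Last checks:**
- **Depth:** the tray's rear edge is flush with the landing's to about 1 mm.
- **Centring:** it sits about 1–2 mm off the centre line, by the edges seen in the wrist picture.
- **Cell:** the last picture shows the stopper upright under the hood. It measured 53 mm ahead of home, where about 50 mm is expected.
- **Empty tray:** its patch of the scene picture matches the start to within noise, so it has not moved.

**What went wrong or disagreed:**
- **First grip:** it closed too high on the bar because the arm drifted during the hold rows. I reopened the jaws, lowered them and gripped again. The tray shifted a few millimetres on the table.
- **Landing height:** triangulation gave 10 mm against the stated 12 mm. The touchdown height agreed with 12 mm.
- **Tray yaw:** one reading before insertion (0.117 rad) disagreed with the others (about 0.055–0.075). I set it aside because that corner was picked by eye.
- **Contact at the stop:** pressing on it tilted the tool by about 0.02 rad. I undid that before releasing.

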